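# Fetch the weighing bottle from behind the bottles

## Robot

A 6-joint arm with a two-finger parallel gripper is mounted at the origin on a cart in front of the work surface, level with it; the furniture and walls round the work are solid. World frame = base frame: x ahead of the robot, y to its left, z up, the work surface at z = 0. Lengths are in m, angles in degrees, forces in N, time in s.
With the tool pointing down it reaches from about 0.4 to 0.825 m from the base axis. Payload 7 kg.
Tool frame: the origin (TCP) lies midway between the tips of the shut fingers; the grasp point (between the pads) lies r.grip_depth behind it (r.grip_depth is the distance from the TCP to the grasp point, in m); z points along the fingers, y is the line along which they close (so a half turn about z gives the same grasp; the last joint's range is limited). The gripper opens to 88 mm and grips with 3 to 60 N. Pads are 19 mm wide; open, the fingers measure 130 mm over their backs; the gripper's body (78 mm by 193 mm) begins 47 mm behind the grasp point.
Start: joints at [79.933, 20.546, 0.682, 0, -70.136, -16.507], TCP at [0.302, 0.604, 0.227] pointing down, gripper open.
Joint ranges: [-176.03, 176.03], [-82.01, 121.73], [-58.28, 71.71], [-173.87, 95.51], [-174.79, -0.11], [-173.66, 173.66]. Speed limits (degrees/s): [136.94, 136.94, 172.46, 180, 180, 180].

## Interface

Orientations are given as [roll, pitch, yaw] about the fixed x, y, z axes, in that order (R = Rz(yaw) Ry(pitch) Rx(roll)).
In Python, from plant import r gives the robot as it stands.
- The arm moves only by the tool drive_effector, called in YAML: its name, and indented under it one key for each argument. Schema: {"type":"object","properties":{"steps":{"type":"array","items":{"type":"object","properties":{"sx":{"type":"number"},"sy":{"type":"number"},"sz":{"type":"number"},"wx":{"type":"number"},"wy":{"type":"number"},"wz":{"type":"number"}},"additionalProperties":false},"minItems":1,"maxItems":12},"aperture":{"type":"number"},"grip_n":{"type":"number"},"only":{"type":"string"},"quiet":{"type":"boolean"},"lines":{"type":"string"}},"required":["steps"],"additionalProperties":false}. steps is a list of rows, 1 to 12 of them, each an object with the fields sx, sy, sz (the shift in a scale on which 1.0 is 0.5 m), wx, wy, wz (a rotation vector in parts of the range, where 1.0 means 120 degrees); a field left out counts as zero; each row is the pose to reach, as a shift and turn from the pose commanded when the call began, along the tool's axes at that moment; what a row does not reach only later rows make up. A row lasts 1/12 s, in which the tool goes at most 0.0417 m and 7.16 degrees, less where a joint would pass 70% of its speed; a pose out of reach is approached as far as the arm can. aperture is the finger opening in m, set as the call begins (left out keeps the last). The fingers move at their own pace and stop on an object; grip_n is the grip in N (left out, the last holds). Time passes only in rows, so rows that do not move let the fingers close. The tool returns the time, the measured TCP pose, the force, the opening and the grip force at its end. only (a regular expression) keeps the lines of the reply that match it, lines (a string "A,B") keeps lines A to B, and quiet returns only ok. Shift and turn numbers lie between -1 and 1, and a call with a number outside is refused. Input that does not fit is refused with a message, and nothing moves.
- r.get_state(): the state, without advancing time (a new reading comes with each control period).
- r.capture(name): name is "scene" or "side" or "wrist"; returns a dict with "frame" (420x560x3 uint8, red, green, blue), "z_map" (420x560 float32, m along the optical axis (not along the pixel's ray), 0 where there is no reading), "fx", "fy", "cx", "cy" (pixels), "cam_to_world" (4x4, takes a point from camera to world coordinates). Camera axes: x right, y down, z forward; pixel columns grow to the right and rows downward; lengths in m; the calibration is good to about 2 mm. The wrist camera is an equidistant fisheye: a pixel r from the principal point sees the ray r / f radians off the axis. A picture is of the moment at which its call begins.
- r.close_job(): hands the job in; it is judged then, once.
The state is a dict: "time_s": time; "joints": joint angles; "qd": joint speeds; "joint_torque": joint torques, N m; "tcp_pos": TCP position; "eef_rot": TCP orientation; "contact_force": force on the tool from outside, world axes, zero at the start; "moment": the same for the moment, N m; "gripper_width": finger opening in m; "gripper_force": force on a finger pad.
Only numpy, scipy, OpenCV 4.12 (cv2) and the standard library are available. Lean on these libraries where they do the work, as an engineer would, in place of code of your own. Each camera call takes 0.05 s, during which the arm holds its last target. There are 200 camera calls.

## Task

The small lidded weighing bottle in the store tray is hemmed in by a sample bottle, a tube and a reagent bottle: move those three out and stand them on the empty side tray, then fetch the weighing bottle and set it on the middle of the balance pan. Only when it stands there, put the three back in the store tray, each on the same spot where it stood at the start. Keep everything upright and leave the beaker and the grease tin where they are.

Things in the scene. Friction and masses are not known exactly. Their poses are not given: they have to be found in the camera images.
- store_tray: Fixed grey tray, 144 (x) x 196 (y) mm, rim 8 mm high, floor 4 mm above the worktop. Origin: centre of its underside; -x side faces the robot. Flat floor with four printed circles at its own x, y (mm): front (-28, 0), left (28, 56), right (28, -56), back middle (28, 0). The three tall things stand on front, left and right in varying order, the weighing bottle on the back middle.
- side_tray: Fixed empty aluminium tray, 270 (x) x 96 (y) mm, rim 8 mm high, floor 4 mm above the worktop, left or right of the store tray. Origin: centre of its underside. A thing stands on it when upright on its floor, its axis within 120 mm of the centre along x and 35 mm along y; three fit in a row along x, about 78 mm apart.
- balance: Fixed laboratory balance: white housing 180 (its x) x 130 (its y) mm, top 42 mm above the worktop (sloped grey display panel near its -x end up to 50 mm), round steel pan. It lies on the other side of the store tray. Origin: centre of its underside. It does not move when loaded.
- pan (a point): Centre of the top face of the balance's round flat steel pan, 90 mm in diameter, 55 mm above the worktop; 30 mm along +x from the balance's origin.
- sample_bottle: Loose plain white cylindrical bottle with flush cap, 46 mm in diameter, 100 mm high, about 85 g. Origin: centre of its underside, z up along its axis.
- tube: Loose slim self-standing white tube with a blue screw cap: body 28 mm in diameter up to 96 mm, cap 34 mm in diameter up to 110 mm, about 22 g. Origin: centre of its underside, z up along its axis.
- reagent_bottle: Loose round-shouldered reagent bottle with a blue screw cap, the largest of the three: body 68 mm wide, treated as solid up to 127 mm, cap 43 mm in diameter from about 115 to 141 mm (the part to grip, at about 132 mm), about 450 g. Origin: centre of its underside, z up along its axis.
- weighing_bottle: Loose small glass weighing bottle with a fixed lid: body 32 mm in diameter up to 45 mm, widening to 36 mm at the lid and ending in a knob at 64 mm, about 30 g. Origin: centre of its underside, z up along its axis.
- beaker: Loose empty glass beaker, 55 mm in diameter, 70 mm high, standing behind the work; to be left alone. Origin: centre of its underside.
- grease_tin: Loose low white tin with a grey-blue lid, 57 mm in diameter, 41 mm high, standing behind the work; to be left alone. Origin: centre of its underside.
Things that resemble listed ones, but are neither listed nor needed, are in the scene too. What is shaped like the reagent_bottle but pink is not meant.

How it is judged:
By the outcome, as a careful person would: the job done as asked, in the order asked, and still so for the second after the job is handed in, with the robot touching nothing.
It also fails if it takes over 131 s, if anything falls off the work surface, if the arm or the gripper's body presses on something with over 40 N, if the wrist force passes 120 N, or if a joint passes its speed limit or range.

## Working session

There is one attempt and no reset: what is moved stays moved. The work goes in short steps, Python scripts to look and compute and a tool call to move; the robot and the scene stay as the last step left them, time stands still between calls to the robot, and variables do not carry over. Pictures are saved under pics/ and viewed, at most 15 in all, crops included, and the job is handed in when it is done.

```bash
ls; mkdir -p pics; python3 - <<'E'
from plant import r
import cv2,numpy as np
s=r.get_state();print(s,r.grip_depth)
for n in("scene","side","wrist"):
    c=r.capture(n);np.save(f"pics/{n}0.npy",c,allow_pickle=True)
    cv2.imwrite(f"pics/{n}0.png",c["frame"][:,:,::-1]);print(n,c["fx"],c["cx"],c["cy"],c["cam_to_world"].round(3).tolist())
E
```

```text
pics
{'time_s': 0.0, 'joints': array([ 7.99339382e+01,  2.05924692e+01,  6.32232910e-01, -1.94570411e-02,
       -7.01369719e+01, -1.65059954e+01]), 'qd': array([ 0.05701074,  0.02954035,  0.05994753,  0.11032937,  0.04534915,
       -0.04025423]), 'joint_torque': array([-1.54633934e-03, -5.82724714e+01,  2.93052953e+01,  6.99731693e+00,
        6.71006273e-03, -1.73979934e-04]), 'tcp_pos': array([0.30175803, 0.60322492, 0.22560141]), 'eef_rot': array([ 1.79901601e+02, -1.00840583e-02, -2.65786750e+01]), 'contact_force': array([ 0.18912586,  0.16399067, -0.22839685]), 'moment': array([0.00980901, 0.04998401, 0.01269433]), 'gripper_force': 0.0, 'gripper_width': 0.08759346964290093} 0.0188
scene 505.2909639329902 277.2945302108001 207.22176207364006 [[-0.597, 0.697, -0.396, 1.045], [0.802, 0.52, -0.295, 0.209], [0.0, -0.494, -0.87, 0.925], [0.0, 0.0, 0.0, 1.0]]
side 434.91406467890965 280.4714828395568 211.58496256354172 [[-0.55, 0.588, -0.593, 1.181], [0.835, 0.402, -0.375, 0.241], [0.018, -0.701, -0.713, 0.739], [0.0, 0.0, 0.0, 1.0]]
wrist 325.19226210127806 279.49202682574736 206.22160730330432 [[-0.448, -0.865, -0.228, 0.364], [-0.894, 0.433, 0.113, 0.572], [0.001, 0.254, -0.967, 0.384], [0.0, 0.0, 0.0, 1.0]]
```

View pics/scene0.png

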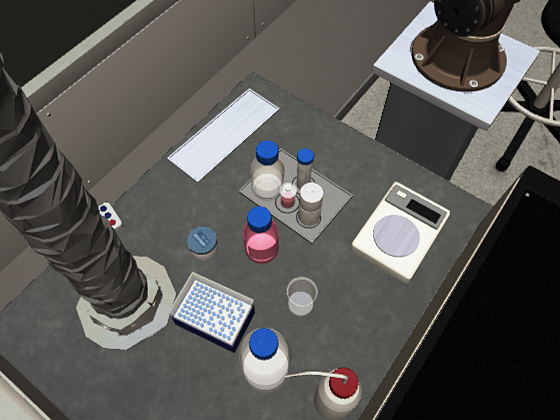

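View pics/side0.png

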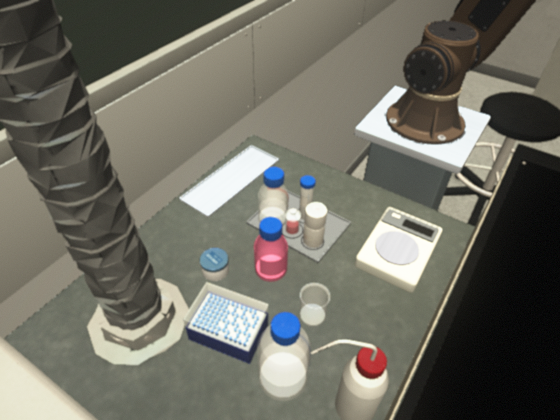

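Scene view: the store tray centre is at about (297,195), with four things on it: a blue-capped white bottle, cap (267,150); a slim tube, cap (305,156); a white cylinder, top (311,190); a small bottle with reddish content, (289,193). The side tray is at (223,133) and the balance pan at (397,236).

Possible mix-ups:
- **Reagent bottle:** (267,150), against the pink one at (259,219) and the large one at (264,343) outside the tray. I choose the one in the tray at (267,150).
- **Weighing bottle:** (289,193), against the beaker at (302,295) and the tin at (202,240).
- **Sample bottle:** (311,190), against the red-capped wash bottle at (340,385).

A close crop will check these choices.

```bash
python3 - <<'E'
import cv2,numpy as np
for n,(x,y) in {"scene":(230,130),"side":(235,155)}.items():
    c=np.load(f"pics/{n}0.npy",allow_pickle=True).item()["frame"][y:y+120,x:x+130,::-1]
    cv2.imwrite(f"pics/{n}0c.png",cv2.resize(c,None,fx=5,fy=5,interpolation=cv2.INTER_CUBIC))
E
cat > h.py <<'E'
import numpy as np,cv2
from scipy.spatial.transform import Rotation as R
def load(n): return np.load(f"pics/{n}.npy",allow_pickle=True).item()
def ray(c,u,v,fish=False):
    d=np.array([(u-c["cx"])/c["fx"],(v-c["cy"])/c["fy"],1.])
    if fish:
        p=d[:2];t=np.hypot(*p);d=np.r_[p/max(t,1e-9)*np.sin(t),np.cos(t)]
    T=c["cam_to_world"];return T[:3,3],T[:3,:3]@(d/np.linalg.norm(d))
def onz(c,u,v,z,fish=False):
    o,d=ray(c,u,v,fish);return o+d*(z-o[2])/d[2]
def tri(*rays):
    A=sum(np.eye(3)-np.outer(d,d) for o,d in rays);b=sum((np.eye(3)-np.outer(d,d))@o for o,d in rays)
    p=np.linalg.solve(A,b);return p,[np.linalg.norm(np.cross(p-o,d)) for o,d in rays]
def cloud(c):
    z=c["z_map"];v,u=np.mgrid[:420,:560]
    P=np.stack([(u-c["cx"])/c["fx"]*z,(v-c["cy"])/c["fy"]*z,z],-1)
    T=c["cam_to_world"];P=P@T[:3,:3].T+T[:3,3];P[z==0]=np.nan;return P
def delta(s,target,yaw):  # to TCP target, tool down at yaw: shift in tool axes, turn
    R0=R.from_euler("xyz",s["eef_rot"],degrees=True);R1=R.from_euler("xyz",[180,0,yaw],degrees=True)
    return R0.inv().apply(np.array(target)-s["tcp_pos"]).round(4),(R0.inv()*R1).as_rotvec(degrees=True).round(2)
E
```

```text
(no output)
```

View pics/scene0c.png

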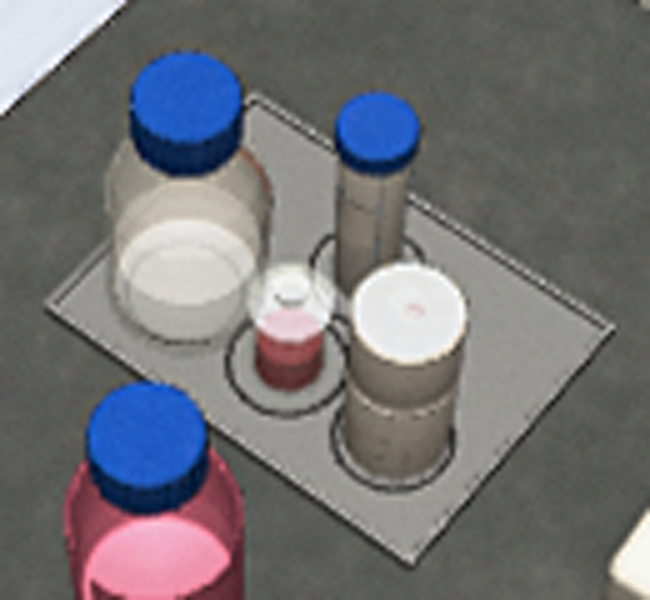

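View pics/side0c.png

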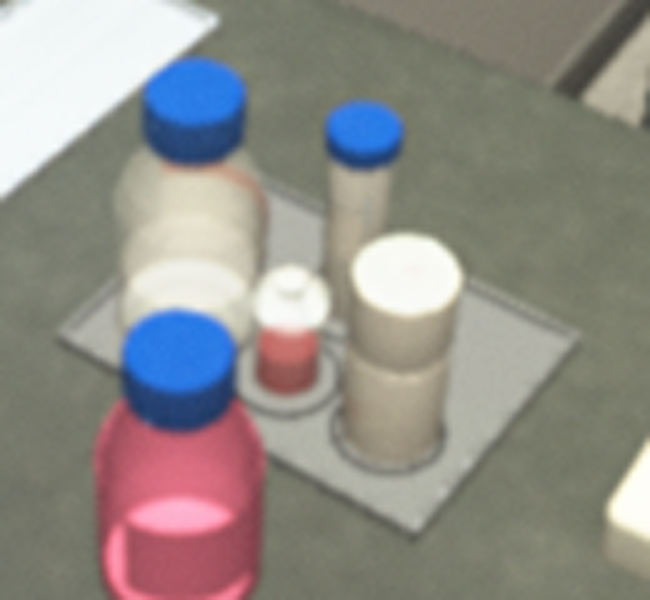

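The crops confirm the choice. In the scene crop the reagent cap top is at (188,88), the tube cap at (378,122), the sample top at (410,313) and the knob at (291,285). The tray corners are (50,303), (412,562), (612,328) and (256,98). In the side crop the same tops are at (195,88), (366,126), (407,271) and (293,283).

```bash
python3 - <<'E'
from h import *
a,b=load("scene0"),load("side0")
S=lambda u,v:(230+(u+.5)/5-.5,130+(v+.5)/5-.5); D=lambda u,v:(235+(u+.5)/5-.5,155+(v+.5)/5-.5)
for n,p,q in[("reagent",(188,88),(195,88)),("tube",(378,122),(366,126)),("sample",(410,313),(407,271)),("weigh",(291,285),(293,283)),
 ("tL",(50,303),(62,338)),("tB",(412,562),(415,530)),("tR",(612,328),(580,338)),("tT",(256,98),(265,180))]:
    x,e=tri(ray(a,*S(*p)),ray(b,*D(*q)));print(n,x.round(4),np.round(e,4), "onz",onz(a,*S(*p),.008 if n[0]=="t" and len(n)==2 else x[2]).round(4))
print("pan tri",tri(ray(a,397,236),ray(b,397,247)))
P=cloud(a);Q=cloud(b)
def bl(P,x0,x1,y0,y1,z0,z1):
    m=(P[...,0]>x0)&(P[...,0]<x1)&(P[...,1]>y0)&(P[...,1]<y1)&(P[...,2]>z0)&(P[...,2]<z1);return P[m]
np.set_printoptions(suppress=True,precision=4)
for n,K in(("scene",P),("side",Q)):
    print(n,K[236,397],K[133,223],K[200,330])
    for u,v in((267,148),(305,154),(311,190),(259,219)): print(K[v,u])
# balance plane segmentation: pan z~.055
p=K=P
for z0,z1 in((.050,.060),(.037,.047)):
    w=bl(P,.3,.8,.05,.5,z0,z1); print(len(w),np.median(w,0),cv2.minAreaRect((w[:,:2]*1000).astype(np.float32)))
# side tray: bright pixels
g=cv2.inRange(a["frame"],(170,170,170),(255,255,255));n,l,st,ce=cv2.connectedComponentsWithStats(g);k=l[133,223];m=l==k;w=P[m];w=w[~np.isnan(w[:,0])]
ys,xs=np.where(m);X=np.array([onz(a,u,v,.006)for u,v in zip(xs,ys)])
print("sidetray",np.median(w,0),cv2.minAreaRect((X[:,:2]*1000).astype(np.float32)))
E
```

```text
reagent [ 0.5937 -0.1508  0.1414] [0.0004 0.0004] onz [ 0.5938 -0.1511  0.1414]
tube [ 0.5473 -0.0927  0.1155] [0.0007 0.0007] onz [ 0.5475 -0.0934  0.1155]
sample [ 0.6087 -0.0352  0.1094] [0. 0.] onz [ 0.6087 -0.0352  0.1094]
weigh [ 0.6011 -0.0941  0.0627] [0.001 0.001] onz [ 0.6014 -0.0951  0.0627]
tL [ 0.6378 -0.1947 -0.0009] [0.0004 0.0004] onz [ 0.6418 -0.1912  0.008 ]
tB [0.6508 0.002  0.0095] [0.0001 0.0001] onz [0.6501 0.0018 0.008 ]
tR [0.5091 0.0078 0.0077] [0.0007 0.0007] onz [0.5095 0.0071 0.008 ]
tT [ 0.4996 -0.1789  0.0048] [0.0072 0.0072] onz [ 0.5033 -0.1847  0.008 ]
pan tri (array([0.56500469, 0.13566692, 0.05926982]), [np.float64(0.0004957607832327943), np.float64(0.0004957607832327484)])
scene [0.5628 0.1358 0.0555] [ 0.5422 -0.3205  0.0021] [ 0.5456 -0.0243  0.0051]
[ 0.597  -0.1492  0.1439]
[ 0.5477 -0.0937  0.1154]
[ 0.6016 -0.0411  0.1023]
[ 0.7258 -0.069   0.1399]
side [0.5317 0.1225 0.0537] [ 0.3933 -0.4606  0.0002] [ 0.4645 -0.0695  0.0011]
[ 0.3806 -0.315   0.0013]
[-0.1134 -0.4622 -0.4014]
[ 0.5507 -0.0801  0.0943]
[ 0.63   -0.165   0.0206]
1727 [0.5631 0.134  0.0544] ((620.0619506835938, 162.477783203125), (203.5910186767578, 361.9283447265625), 85.28968048095703)
3256 [0.5294 0.1359 0.0418] ((619.5555419921875, 162.72010803222656), (210.69613647460938, 357.1000061035156), 87.03968811035156)
sidetray [ 0.5491 -0.3172  0.0038] ((540.272705078125, -317.4793701171875), (96.45172119140625, 269.3457946777344), 85.98121643066406)
```

Measured tops minus the 4 mm floor agree with the listed sizes. The tray is at about (0.576,-0.092) with yaw -2.2°, and the tall things sit on its circles within a few mm. Next I move above the tray for a wrist look.

The manual's scale: shifts go in shares of 0.5 m and turns go in shares of 120 degrees. Converting my numbers, 0.28 m / 0.5 = 0.56, 0.27 m / 0.5 = 0.54, -26.6 degrees / 120 = -0.2217.

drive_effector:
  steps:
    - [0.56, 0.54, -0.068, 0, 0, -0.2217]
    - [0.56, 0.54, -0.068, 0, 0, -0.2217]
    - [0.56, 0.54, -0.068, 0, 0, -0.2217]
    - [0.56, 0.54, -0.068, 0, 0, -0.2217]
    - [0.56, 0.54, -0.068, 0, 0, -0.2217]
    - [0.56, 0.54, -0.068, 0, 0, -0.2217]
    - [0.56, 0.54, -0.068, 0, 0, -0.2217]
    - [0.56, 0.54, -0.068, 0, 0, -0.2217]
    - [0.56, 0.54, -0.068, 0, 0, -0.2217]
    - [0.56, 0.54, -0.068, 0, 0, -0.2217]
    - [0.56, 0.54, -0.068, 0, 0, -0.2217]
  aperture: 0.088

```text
refused: steps[0]: [0.56, 0.54, -0.068, 0, 0, -0.2217] is not of type 'object' (schema: type "object"). Nothing was moved.
```

I used the wrong layout. The manual says a list of objects with named fields; once more.

drive_effector:
  steps:
    - {"sx": 0.56, "sy": 0.54, "sz": -0.068, "wz": -0.2217}
    - {"sx": 0.56, "sy": 0.54, "sz": -0.068, "wz": -0.2217}
    - {"sx": 0.56, "sy": 0.54, "sz": -0.068, "wz": -0.2217}
    - {"sx": 0.56, "sy": 0.54, "sz": -0.068, "wz": -0.2217}
    - {"sx": 0.56, "sy": 0.54, "sz": -0.068, "wz": -0.2217}
    - {"sx": 0.56, "sy": 0.54, "sz": -0.068, "wz": -0.2217}
    - {"sx": 0.56, "sy": 0.54, "sz": -0.068, "wz": -0.2217}
    - {"sx": 0.56, "sy": 0.54, "sz": -0.068, "wz": -0.2217}
    - {"sx": 0.56, "sy": 0.54, "sz": -0.068, "wz": -0.2217}
    - {"sx": 0.56, "sy": 0.54, "sz": -0.068, "wz": -0.2217}
    - {"sx": 0.56, "sy": 0.54, "sz": -0.068, "wz": -0.2217}
  aperture: 0.088

```text
time_s: 1.07
tcp_pos: [0.4322, 0.2339, 0.2612]
eef_rot: [-180.0, -0.0, -0.2]
contact_force: [-0.8, 0.8, -0.6]
gripper_width: 0.0873
gripper_force: 0.0
```

```bash
python3 - <<'E'
from plant import r
from h import *
s=r.get_state();print(s["time_s"],delta(s,[.55,-.10,.26],0),s["joints"].round(1))
c=r.capture("wrist");np.save("pics/w1.npy",c,allow_pickle=True);cv2.imwrite("pics/w1.png",c["frame"][:,:,::-1])
E
```

```text
1.0667 (array([0.1187, 0.3335, 0.0011]), array([-0.03, -0.03, -0.16])) [ 51.4   1.7 -18.7   0.  -69.6  38.4]
```

Scaled: 0.333 m / 0.5 = 0.666, 0.22 m / 0.5 = 0.44, -0.2 degrees / 120 = -0.0017.

drive_effector:
  steps:
    - {"sx": 0.08, "sy": 0.22}
    - {"sx": 0.16, "sy": 0.44}
    - {"sx": 0.238, "sy": 0.666, "wz": -0.0017}
    - {"sx": 0.238, "sy": 0.666, "wz": -0.0017}
    - {"sx": 0.238, "sy": 0.666, "wz": -0.0017}
    - {"sx": 0.238, "sy": 0.666, "wz": -0.0017}
    - {"sx": 0.238, "sy": 0.666, "wz": -0.0017}
    - {"sx": 0.238, "sy": 0.666, "wz": -0.0017}
    - {"sx": 0.238, "sy": 0.666, "wz": -0.0017}
    - {"sx": 0.238, "sy": 0.666, "wz": -0.0017}
    - {"sx": 0.238, "sy": 0.666, "wz": -0.0017}

```text
time_s: 2.03
tcp_pos: [0.551, -0.0964, 0.2595]
eef_rot: [180.0, 0.1, 0.1]
contact_force: [0.2, -0.2, -0.8]
gripper_width: 0.0879
gripper_force: 0.0
```

```bash
python3 - <<'E'
from plant import r
from h import *
c=r.capture("wrist");np.save("pics/w2.npy",c,allow_pickle=True);cv2.imwrite("pics/w2.png",c["frame"][:,:,::-1])
print(c["cam_to_world"][:3,3],r.get_state()["tcp_pos"])
a=np.load("pics/w1.npy",allow_pickle=True).item()["frame"]
cv2.imwrite("pics/w12.png",np.hstack([cv2.resize(x[:,:,::-1],(400,300)) for x in(a,c["frame"])]))
E
```

```text
[ 0.62076306 -0.09711577  0.41767042] [ 0.55084508 -0.09557447  0.25980904]
```

View pics/w2.png

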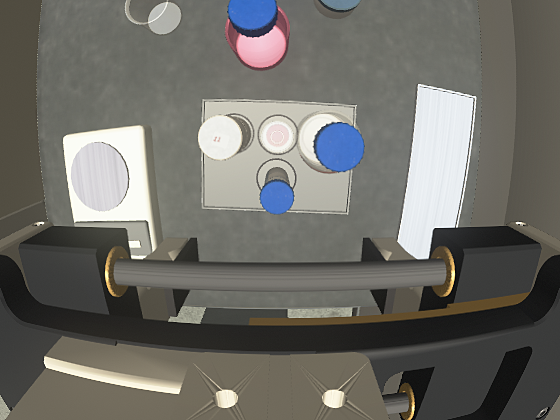

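View pics/w1.png

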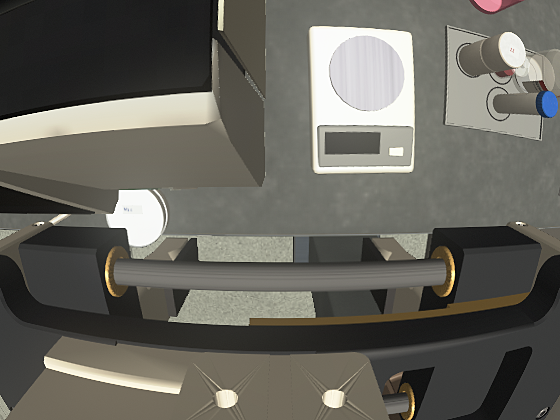

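Wrist view 2: sample top (219,137), knob (278,134), reagent cap (340,147), tube cap (277,198), tray corners (203,100), (356,106), (347,213), (203,208). The pan is at (100,176) here and at (366,73) in wrist view 1.

```bash
python3 - <<'E'
from h import *
np.set_printoptions(suppress=True,precision=4)
a,b,w,w1=load("scene0"),load("side0"),load("w2"),load("w1")
S=lambda u,v:(230+(u+.5)/5-.5,130+(v+.5)/5-.5); D=lambda u,v:(235+(u+.5)/5-.5,155+(v+.5)/5-.5)
for n,p,q,k,z in[("reagent",(188,88),(195,88),(340,147),.145),("tube",(378,122),(366,126),(277,198),.114),("sample",(410,313),(407,271),(219.5,137),.104),("weigh",(291,285),(293,283),(278,133.5),.068)]:
    x,e=tri(ray(a,*S(*p)),ray(w,*k,True));print(n,"scene+wrist",x,e[0].round(4),"wrist onz",onz(w,*k,z,True)[:2],"scene onz",onz(a,*S(*p),z)[:2],"side",onz(b,*D(*q),z)[:2])
print("tray",[onz(w,*k,.008,True)[:2].round(4) for k in((203,100),(356,106),(347,213),(203,208))])
print("pan",tri(ray(w,100,176,True),ray(w1,366,73,True),ray(a,397,236)),onz(a,397,236,.055),onz(w,100,176,.055,True),onz(w1,366,73,.055,True))
print("sidetray",onz(w,420,86,.008,True),onz(w,475,97,.008,True),"tri",tri(ray(w,475,97,True),ray(a,168.5,157)))
E
```

```text
reagent scene+wrist [ 0.6008 -0.1462  0.1532] 0.0005 wrist onz [ 0.6005 -0.1482] scene onz [ 0.5959 -0.1495] side [ 0.5971 -0.148 ]
tube scene+wrist [ 0.5481 -0.0941  0.1152] 0.0009 wrist onz [ 0.5485 -0.0947] scene onz [ 0.5466 -0.094 ] side [ 0.5456 -0.0928]
sample scene+wrist [ 0.6062 -0.0379  0.103 ] 0.0011 wrist onz [ 0.607  -0.0389] scene onz [ 0.6058 -0.0369] side [ 0.6038 -0.0376]
weigh scene+wrist [ 0.6073 -0.0937  0.0714] 0.0022 wrist onz [ 0.6084 -0.0954] scene onz [ 0.6042 -0.0932] side [ 0.6055 -0.0906]
tray [array([ 0.6509, -0.0003]), array([ 0.6435, -0.1936]), array([ 0.5031, -0.1869]), array([0.5097, 0.0046])]
pan (array([0.5615, 0.1339, 0.0493]), [np.float64(0.0019131964528033567), np.float64(0.0005738386240437565), np.float64(0.00232936340212435)]) [0.5625 0.1358 0.055 ] [0.5636 0.1286 0.055 ] [0.5611 0.1352 0.055 ]
sidetray [ 0.6766 -0.2822  0.008 ] [ 0.6718 -0.3721  0.008 ] tri (array([ 0.671 , -0.3677,  0.014 ]), [np.float64(0.00025846402483187156), np.float64(0.0002584640248318518)])
```

Scaled: 0.127 m / 0.5 = 0.254, 0.09 m / 0.5 = 0.18.

drive_effector:
  steps:
    - {"sx": 0.05, "sy": 0.054, "sz": 0.06}
    - {"sx": 0.098, "sy": 0.106, "sz": 0.12}
    - {"sx": 0.098, "sy": 0.106, "sz": 0.18}
    - {"sx": 0.098, "sy": 0.106, "sz": 0.21}
    - {"sx": 0.098, "sy": 0.106, "sz": 0.23}
    - {"sx": 0.098, "sy": 0.106, "sz": 0.246}
    - {"sx": 0.098, "sy": 0.106, "sz": 0.254}
    - {"sx": 0.098, "sy": 0.106, "sz": 0.254}
    - {"sx": 0.098, "sy": 0.106, "sz": 0.254}
  aperture: 0.066
  grip_n: 45

```text
time_s: 2.83
tcp_pos: [0.6006, -0.1482, 0.135]
eef_rot: [180.0, -0.1, 0.3]
contact_force: [-0.1, -0.3, -0.2]
gripper_width: 0.0663
gripper_force: 0.0
```

drive_effector:
  steps:
    - {}
    - {}
    - {}
    - {}
    - {}
    - {}
  aperture: 0
  grip_n: 45

```text
time_s: 3.33
tcp_pos: [0.6004, -0.1488, 0.134]
eef_rot: [-180.0, -0.1, 0.2]
contact_force: [0.4, 1.5, 2.4]
gripper_width: 0.0409
gripper_force: 45.0
```

Scaled: -0.045 m / 0.5 = -0.09, -0.035 m / 0.5 = -0.07.

drive_effector:
  steps:
    - {"sz": -0.016}
    - {"sz": -0.04}
    - {"sz": -0.07}
    - {"sz": -0.09}
    - {"sz": -0.09}
    - {"sz": -0.09}

```text
time_s: 3.83
tcp_pos: [0.5999, -0.1487, 0.1785]
eef_rot: [-180.0, -0.0, 0.2]
contact_force: [0.1, 0.3, -5.9]
gripper_width: 0.0409
gripper_force: 44.9
```

```bash
python3 - <<'E'
from plant import r
from h import *
s=r.get_state();print(s["contact_force"],s["moment"],s["tcp_pos"])
c=r.capture("scene");P=c["frame"][100:240,160:380,::-1]
cv2.imwrite("pics/s1.png",cv2.resize(P,None,fx=3,fy=3))
E
```

```text
[ 0.11378785  0.3265816  -5.90039991] [0.00599282 0.05055037 0.03333455] [ 0.59987111 -0.14871068  0.17850556]
```

View pics/s1.png

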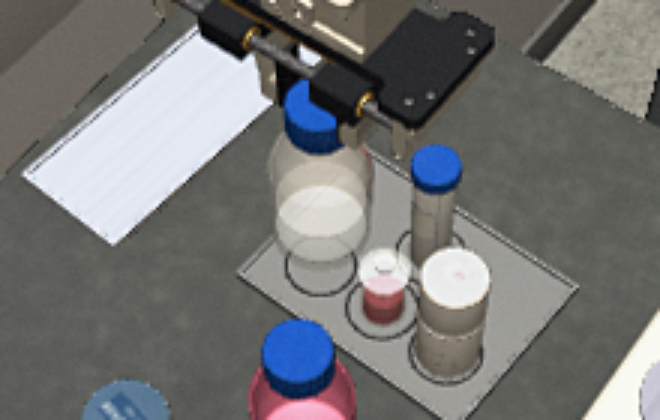

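The picture shows the reagent bottle at crop (320,180) lifted upright and clear of its circle. I carry it to the far place on the side tray.

Scaled: 0.174 m / 0.5 = 0.348, 0.045 m / 0.5 = 0.09.

drive_effector:
  steps:
    - {"sy": 0.03}
    - {"sx": 0.01, "sy": 0.09}
    - {"sx": 0.02, "sy": 0.16}
    - {"sx": 0.03, "sy": 0.23}
    - {"sx": 0.036, "sy": 0.29}
    - {"sx": 0.036, "sy": 0.33}
    - {"sx": 0.036, "sy": 0.348}
    - {"sx": 0.036, "sy": 0.348, "sz": 0.03}
    - {"sx": 0.036, "sy": 0.348, "sz": 0.06}
    - {"sx": 0.036, "sy": 0.348, "sz": 0.078}
    - {"sx": 0.036, "sy": 0.348, "sz": 0.086}
    - {"sx": 0.036, "sy": 0.348, "sz": 0.089}

```text
time_s: 4.88
tcp_pos: [0.6187, -0.3224, 0.1343]
eef_rot: [180.0, 0.0, 0.3]
contact_force: [-1.1, 1.6, 3.5]
gripper_width: 0.0412
gripper_force: 44.8
```

drive_effector:
  steps:
    - {}
    - {"sz": 0.001}
    - {"sz": 0.001}
    - {"sz": 0.001}

```text
time_s: 5.22
tcp_pos: [0.6193, -0.3225, 0.1342]
eef_rot: [180.0, -0.1, 0.2]
contact_force: [1.4, 1.6, -2.0]
gripper_width: 0.0413
gripper_force: 44.9
```

Scaled: -0.06 m / 0.5 = -0.12, -0.03 m / 0.5 = -0.06.

drive_effector:
  steps:
    - {}
    - {}
    - {}
    - {"sz": -0.02}
    - {"sz": -0.06}
    - {"sz": -0.12}
    - {"sz": -0.12}
  aperture: 0.066

```text
time_s: 5.8
tcp_pos: [0.6213, -0.3245, 0.2011]
eef_rot: [179.7, -0.5, 0.3]
contact_force: [1.1, -0.9, 2.2]
gripper_width: 0.0657
gripper_force: 0.0
```

drive_effector:
  steps:
    - {"sx": -0.024, "sy": -0.08}
    - {"sx": -0.048, "sy": -0.16}
    - {"sx": -0.072, "sy": -0.24}
    - {"sx": -0.096, "sy": -0.32}
    - {"sx": -0.12, "sy": -0.4}
    - {"sx": -0.142, "sy": -0.457}
    - {"sx": -0.142, "sy": -0.457}
    - {"sx": -0.142, "sy": -0.457}

```text
time_s: 6.47
tcp_pos: [0.547, -0.0931, 0.1953]
eef_rot: [-180.0, -0.1, 0.4]
contact_force: [0.3, -0.5, 0.5]
gripper_width: 0.0659
gripper_force: 0.0
```

```bash
python3 - <<'E'
from plant import r
from h import *
s=r.get_state();print(delta(s,[.548,-.094,.085],0))
c=r.capture("wrist");np.save("pics/w3.npy",c,allow_pickle=True);cv2.imwrite("pics/w3.png",c["frame"][:,:,::-1])
E
```

```text
(array([0.0007, 0.0009, 0.1103]), array([-0.01, -0.15,  0.41]))
```

View pics/w3.png

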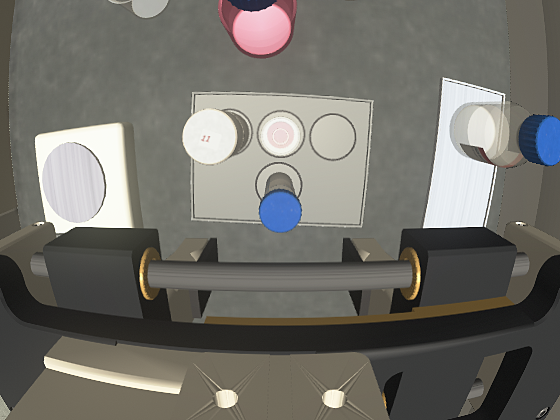

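The wrist view shows the reagent bottle upright on the side tray, cap at (541,140), and its circle empty at (332,137). The tube cap at (280,211) is midway between the fingers.

Scaled: 0.11 m / 0.5 = 0.22, 0.107 m / 0.5 = 0.214.

drive_effector:
  steps:
    - {"sy": 0.002, "sz": 0.07}
    - {"sx": 0.002, "sy": 0.002, "sz": 0.14}
    - {"sx": 0.002, "sy": 0.002, "sz": 0.19}
    - {"sx": 0.002, "sy": 0.002, "sz": 0.214}
    - {"sx": 0.002, "sy": 0.002, "sz": 0.22}
    - {"sx": 0.002, "sy": 0.002, "sz": 0.22}

```text
time_s: 7.02
tcp_pos: [0.5477, -0.0967, 0.0828]
eef_rot: [180.0, 0.1, 0.2]
contact_force: [0.1, -0.3, 0.5]
gripper_width: 0.0658
gripper_force: 0.0
```

drive_effector:
  steps:
    - {}
    - {}
    - {}
    - {}
    - {}
    - {}
  aperture: 0
  grip_n: 15

```text
time_s: 7.52
tcp_pos: [0.548, -0.0955, 0.0841]
eef_rot: [-180.0, -0.1, 0.2]
contact_force: [-0.3, 0.3, 2.4]
gripper_width: 0.0322
gripper_force: 15.1
```

Scaled: 0.217 m / 0.5 = 0.434, -0.086 m / 0.5 = -0.172.

drive_effector:
  steps:
    - {"sz": -0.016}
    - {"sz": -0.04}
    - {"sz": -0.07}
    - {"sx": -0.02, "sy": 0.04, "sz": -0.08}
    - {"sx": -0.05, "sy": 0.11, "sz": -0.08}
    - {"sx": -0.08, "sy": 0.18, "sz": -0.08}
    - {"sx": -0.11, "sy": 0.25, "sz": -0.08}
    - {"sx": -0.136, "sy": 0.32, "sz": -0.08}
    - {"sx": -0.16, "sy": 0.38, "sz": -0.08}
    - {"sx": -0.172, "sy": 0.42, "sz": -0.08}
    - {"sx": -0.172, "sy": 0.434, "sz": -0.08}
    - {"sx": -0.172, "sy": 0.434, "sz": -0.08}

```text
time_s: 8.52
tcp_pos: [0.4623, -0.3144, 0.124]
eef_rot: [180.0, -0.0, 0.1]
contact_force: [-0.2, -0.7, 0.2]
gripper_width: 0.032
gripper_force: 15.0
```

drive_effector:
  steps:
    - {"sz": 0.03}
    - {"sz": 0.056}
    - {"sz": 0.072}
    - {"sz": 0.078}
    - {"sz": 0.08}
    - {"sz": 0.08}
    - {"sz": 0.08}

```text
time_s: 9.1
tcp_pos: [0.4632, -0.3124, 0.0841]
eef_rot: [180.0, -0.0, 0.3]
contact_force: [-0.4, 0.2, 0.9]
gripper_width: 0.0323
gripper_force: 15.0
```

drive_effector:
  steps:
    - {}
    - {}
    - {}
    - {"sz": -0.02}
    - {"sz": -0.08}
    - {"sz": -0.16}
    - {"sz": -0.22}
    - {"sz": -0.22}
  aperture: 0.07

```text
time_s: 9.77
tcp_pos: [0.4658, -0.3146, 0.2014]
eef_rot: [179.7, -0.6, 0.3]
contact_force: [1.4, -1.9, 1.4]
gripper_width: 0.0695
gripper_force: 0.0
```

```bash
python3 - <<'E'
from plant import r
from h import *
s=r.get_state();print(delta(s,[.606,-.038,.08],0))
E
```

```text
(array([ 0.1404, -0.2765,  0.1215]), array([ 0.28, -0.56,  0.29]))
```

Scaled: -0.274 m / 0.5 = -0.548, 0.144 m / 0.5 = 0.288.

drive_effector:
  steps:
    - {"sx": 0.036, "sy": -0.07}
    - {"sx": 0.072, "sy": -0.14}
    - {"sx": 0.108, "sy": -0.21}
    - {"sx": 0.144, "sy": -0.28}
    - {"sx": 0.18, "sy": -0.35}
    - {"sx": 0.216, "sy": -0.42}
    - {"sx": 0.252, "sy": -0.49}
    - {"sx": 0.288, "sy": -0.548}
    - {"sx": 0.288, "sy": -0.548, "sz": 0.02}
    - {"sx": 0.288, "sy": -0.548, "sz": 0.06}
    - {"sx": 0.288, "sy": -0.548, "sz": 0.08}
    - {"sx": 0.288, "sy": -0.548, "sz": 0.08}

```text
time_s: 10.77
tcp_pos: [0.6038, -0.0385, 0.1513]
eef_rot: [180.0, 0.2, 0.2]
contact_force: [-1.0, -0.9, -0.4]
gripper_width: 0.0702
gripper_force: 0.0
```

drive_effector:
  steps:
    - {"sz": 0.04}
    - {"sz": 0.09}
    - {"sz": 0.13}
    - {"sz": 0.146}
    - {"sz": 0.146}

```text
time_s: 11.18
tcp_pos: [0.6045, -0.0391, 0.0794]
eef_rot: [180.0, 0.2, 0.2]
contact_force: [-0.2, -0.2, 0.1]
gripper_width: 0.0699
gripper_force: 0.0
```

drive_effector:
  steps:
    - {}
    - {}
    - {}
    - {}
    - {}
    - {}
  aperture: 0
  grip_n: 20

```text
time_s: 11.68
tcp_pos: [0.6062, -0.0382, 0.0816]
eef_rot: [-180.0, -0.1, 0.2]
contact_force: [-0.6, 0.8, 4.0]
gripper_width: 0.0438
gripper_force: 20.0
```

drive_effector:
  steps:
    - {"sz": -0.02}
    - {"sz": -0.06}
    - {"sz": -0.12}
    - {"sz": -0.17}
    - {"sz": -0.18}
    - {"sx": -0.02, "sy": 0.04, "sz": -0.18}
    - {"sx": -0.044, "sy": 0.11, "sz": -0.18}
    - {"sx": -0.07, "sy": 0.18, "sz": -0.18}
    - {"sx": -0.092, "sy": 0.25, "sz": -0.18}
    - {"sx": -0.112, "sy": 0.32, "sz": -0.18}
    - {"sx": -0.132, "sy": 0.39, "sz": -0.18}
    - {"sx": -0.132, "sy": 0.45, "sz": -0.18}

```text
time_s: 12.68
tcp_pos: [0.5383, -0.2653, 0.1711]
eef_rot: [-180.0, 0.0, 0.2]
contact_force: [1.1, 1.0, -0.7]
gripper_width: 0.044
gripper_force: 20.0
```

drive_effector:
  steps:
    - {"sy": 0.05}
    - {"sy": 0.09}
    - {"sy": 0.106, "sz": 0.02}
    - {"sy": 0.106, "sz": 0.07}
    - {"sy": 0.106, "sz": 0.12}
    - {"sy": 0.106, "sz": 0.16}
    - {"sy": 0.106, "sz": 0.174}
    - {"sy": 0.106, "sz": 0.18}
    - {"sy": 0.106, "sz": 0.18}
    - {"sy": 0.106, "sz": 0.18}

```text
time_s: 13.52
tcp_pos: [0.5409, -0.3162, 0.081]
eef_rot: [180.0, -0.0, 0.3]
contact_force: [0.6, 0.4, -1.4]
gripper_width: 0.0441
gripper_force: 20.0
```

drive_effector:
  steps:
    - {}
    - {}
    - {}
    - {"sz": -0.02}
    - {"sz": -0.08}
    - {"sz": -0.16}
    - {"sz": -0.22}
    - {"sz": -0.22}
    - {"sz": -0.22}
  aperture: 0.07

```text
time_s: 14.27
tcp_pos: [0.5419, -0.317, 0.1942]
eef_rot: [179.9, -0.3, 0.2]
contact_force: [0.1, 0.3, -0.7]
gripper_width: 0.0702
gripper_force: 0.0
```

```bash
python3 - <<'E'
from plant import r
from h import *
s=r.get_state();print(delta(s,[.605,-.094,.19],0))
E
```

```text
(array([ 0.064 , -0.2228,  0.0041]), array([ 0.09, -0.31,  0.23]))
```

Next I move above the weighing bottle, slightly nearer the robot for a good look, and re-measure it.

Scaled: -0.223 m / 0.5 = -0.446, -0.2 m / 0.5 = -0.4.

drive_effector:
  steps:
    - {"sx": 0.014, "sy": -0.08}
    - {"sx": 0.028, "sy": -0.16}
    - {"sx": 0.042, "sy": -0.24}
    - {"sx": 0.056, "sy": -0.32}
    - {"sx": 0.068, "sy": -0.4}
    - {"sx": 0.068, "sy": -0.446}
    - {"sx": 0.068, "sy": -0.446}
    - {"sx": 0.068, "sy": -0.446}
    - {"sx": 0.068, "sy": -0.446}

```text
time_s: 15.02
tcp_pos: [0.5734, -0.0935, 0.1902]
eef_rot: [180.0, 0.1, 0.3]
contact_force: [-0.8, 0.4, 0.5]
gripper_width: 0.0701
gripper_force: 0.0
```

```bash
python3 - <<'E'
from plant import r
from h import *
s=r.get_state();print(s["tcp_pos"])
c=r.capture("wrist");np.save("pics/w4.npy",c,allow_pickle=True);cv2.imwrite("pics/w4.png",c["frame"][:,:,::-1])
E
```

```text
[ 0.57337672 -0.09348828  0.19023608]
```

View pics/w4.png

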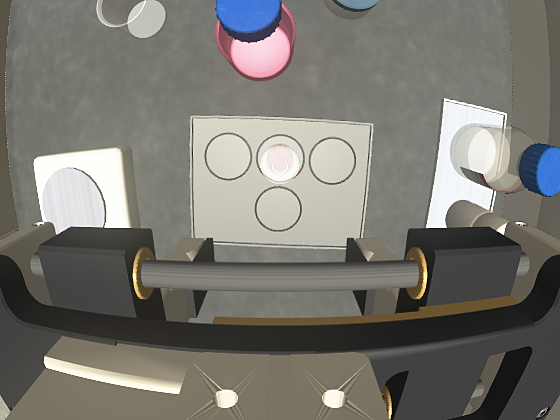

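The three circles are empty at (228,157), (332,161) and (278,209). The weighing bottle's knob is at (280,159). The sample bottle stands on the side tray at (478,220).

```bash
python3 - <<'E'
from h import *
w=load("w4");a=load("scene0")
for k in((228,157),(332,161),(278,209),(280,158)):print(onz(w,*k,.004,True).round(4))
k=(280,159.5);print("knob",onz(w,*k,.068,True).round(4),tri(ray(w,*k,True),ray(a,230+291.5/5-.5,130+285.5/5-.5),ray(load("w2"),278,133.5,True)))
E
```

```text
[ 0.6063 -0.039   0.004 ]
[ 0.6024 -0.1505  0.004 ]
[ 0.5489 -0.0927  0.004 ]
[ 0.605  -0.0947  0.004 ]
knob [ 0.6107 -0.0946  0.068 ] (array([ 0.60884312, -0.09381647,  0.07261583]), [np.float64(0.0025208859179164955), np.float64(0.0031923957571617055), np.float64(0.0016258407854534437)])
```

drive_effector:
  steps:
    - {"sx": 0.04, "sz": 0.04}
    - {"sx": 0.064, "sz": 0.1}
    - {"sx": 0.064, "sz": 0.17}
    - {"sx": 0.064, "sz": 0.23}
    - {"sx": 0.064, "sz": 0.29}
    - {"sx": 0.064, "sz": 0.33}
    - {"sx": 0.064, "sz": 0.348}
    - {"sx": 0.064, "sz": 0.352}
    - {"sx": 0.064, "sz": 0.352}
  aperture: 0.06

```text
time_s: 15.82
tcp_pos: [0.6058, -0.0941, 0.0145]
eef_rot: [180.0, 0.0, 0.2]
contact_force: [0.9, -0.4, 0.7]
gripper_width: 0.0599
gripper_force: 0.0
```

drive_effector:
  steps:
    - {}
    - {}
    - {}
    - {}
    - {}
    - {}
  aperture: 0
  grip_n: 12

```text
time_s: 16.32
tcp_pos: [0.6064, -0.0932, 0.0155]
eef_rot: [180.0, -0.1, 0.2]
contact_force: [-0.2, -1.0, 4.9]
gripper_width: 0.0348
gripper_force: 12.0
```

drive_effector:
  steps:
    - {"sz": -0.016}
    - {"sz": -0.06}
    - {"sz": -0.12}
    - {"sz": -0.18}
    - {"sz": -0.21}
    - {"sz": -0.22}
    - {"sz": -0.22}

```text
time_s: 16.9
tcp_pos: [0.6065, -0.0931, 0.1265]
eef_rot: [-180.0, -0.2, 0.2]
contact_force: [1.0, -0.2, -0.9]
gripper_width: 0.0342
gripper_force: 12.0
```

```bash
python3 - <<'E'
from plant import r
from h import *
s=r.get_state();print(delta(s,[.562,.135,.10],0))
E
```

```text
(array([-0.0436, -0.2283,  0.0265]), array([-0.03, -0.17,  0.23]))
```

Scaled: -0.228 m / 0.5 = -0.456, -0.015 m / 0.5 = -0.03.

drive_effector:
  steps:
    - {"sx": -0.006, "sy": -0.03}
    - {"sx": -0.02, "sy": -0.1}
    - {"sx": -0.034, "sy": -0.17}
    - {"sx": -0.048, "sy": -0.24}
    - {"sx": -0.06, "sy": -0.31}
    - {"sx": -0.072, "sy": -0.38}
    - {"sx": -0.082, "sy": -0.43}
    - {"sx": -0.088, "sy": -0.456}
    - {"sx": -0.088, "sy": -0.456}
    - {"sx": -0.088, "sy": -0.456, "sz": 0.02}
    - {"sx": -0.088, "sy": -0.456, "sz": 0.05}
    - {"sx": -0.088, "sy": -0.456, "sz": 0.07}

```text
time_s: 17.9
tcp_pos: [0.56, 0.133, 0.0874]
eef_rot: [180.0, 0.1, 0.1]
contact_force: [0.6, 0.0, -0.8]
gripper_width: 0.0344
gripper_force: 12.0
```

drive_effector:
  steps:
    - {"sz": 0.012}
    - {"sz": 0.024}
    - {"sz": 0.034}
    - {"sz": 0.04}
    - {"sz": 0.04}
    - {"sz": 0.04}
    - {"sz": 0.04}

```text
time_s: 18.48
tcp_pos: [0.5612, 0.1347, 0.07]
eef_rot: [-180.0, -0.0, 0.2]
contact_force: [0.3, -0.4, -0.3]
gripper_width: 0.0343
gripper_force: 12.0
```

```bash
python3 - <<'E'
from plant import r
from h import *
s=r.get_state();print(s["tcp_pos"],s["contact_force"])
a=r.capture("scene")["frame"][160:290,340:460];b=r.capture("side")["frame"][180:310,340:460]
cv2.imwrite("pics/pan1.png",cv2.resize(np.hstack([a,b])[:,:,::-1],None,fx=3.3,fy=3.3))
E
```

```text
[0.56115657 0.13467857 0.07000056] [ 0.30044159 -0.41147676 -0.26262229]
```

View pics/pan1.png

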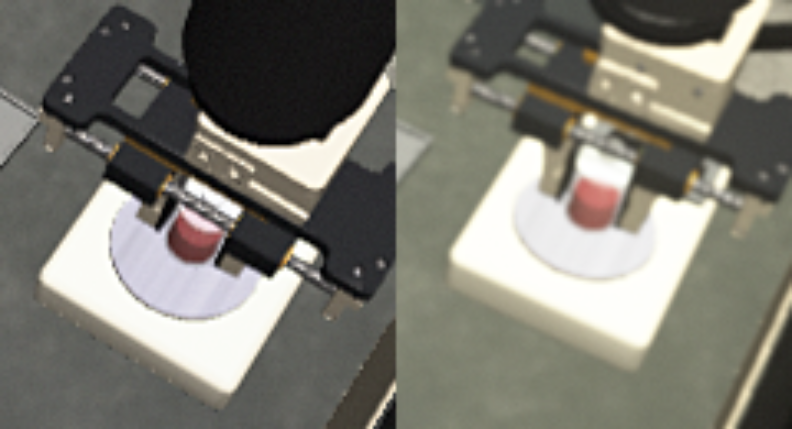

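The bottle hangs upright just above the pan, base at crop (195,250) in the left half, and looks about centred. I lower it gently.

Scaled: 0.003 m / 0.5 = 0.006, 0.002 m / 0.5 = 0.004.

drive_effector:
  steps:
    - {"sz": 0.002}
    - {"sz": 0.004}
    - {"sz": 0.006}
    - {"sz": 0.006}
    - {"sz": 0.006}

```text
time_s: 19.0
tcp_pos: [0.5608, 0.1346, 0.0665]
eef_rot: [180.0, 0.0, 0.2]
contact_force: [-0.4, 1.6, -0.6]
gripper_width: 0.0346
gripper_force: 12.0
```

drive_effector:
  steps:
    - {"sz": 0.001}
    - {"sz": 0.002}
    - {"sz": 0.002}
    - {"sz": 0.002}

```text
time_s: 19.33
tcp_pos: [0.5614, 0.1346, 0.0664]
eef_rot: [-180.0, -0.1, 0.2]
contact_force: [-1.7, -0.5, 7.0]
gripper_width: 0.0343
gripper_force: 12.0
```

Scaled: -0.0008 m / 0.5 = -0.0016.

drive_effector:
  steps:
    - {"sz": -0.0016}
    - {"sz": -0.0016}
    - {"sz": -0.0016}

```text
time_s: 19.58
tcp_pos: [0.561, 0.1346, 0.0665]
eef_rot: [-180.0, -0.0, 0.2]
contact_force: [0.1, 0.1, 1.7]
gripper_width: 0.0344
gripper_force: 12.0
```

drive_effector:
  steps:
    - {}
    - {}
    - {}
    - {}
    - {"sz": -0.02}
    - {"sz": -0.07}
    - {"sz": -0.14}
    - {"sz": -0.21}
    - {"sz": -0.25}
    - {"sz": -0.25}
  aperture: 0.066

```text
time_s: 20.42
tcp_pos: [0.5635, 0.1355, 0.1978]
eef_rot: [-179.8, -0.5, 0.3]
contact_force: [0.4, 0.4, 0.2]
gripper_width: 0.066
gripper_force: 0.0
```

drive_effector:
  steps:
    - {"sx": -0.08, "sy": 0.02}
    - {"sx": -0.14, "sy": 0.04}
    - {"sx": -0.14, "sy": 0.04}
    - {"sx": -0.14, "sy": 0.04}
    - {"sx": -0.14, "sy": 0.04}

```text
time_s: 20.83
tcp_pos: [0.4912, 0.1144, 0.1923]
eef_rot: [-180.0, -0.1, 0.2]
contact_force: [0.6, -0.3, -0.7]
gripper_width: 0.0659
gripper_force: 0.0
```

```bash
python3 - <<'E'
from plant import r
from h import *
s=r.get_state();print(s["tcp_pos"],s["eef_rot"])
c=r.capture("wrist");np.save("pics/w5.npy",c,allow_pickle=True)
cv2.imwrite("pics/w5.png",c["frame"][:,:,::-1])
E
```

```text
[0.49124513 0.11444063 0.19225336] [-1.79960064e+02 -8.25690926e-02  2.49646663e-01]
```

View pics/w5.png

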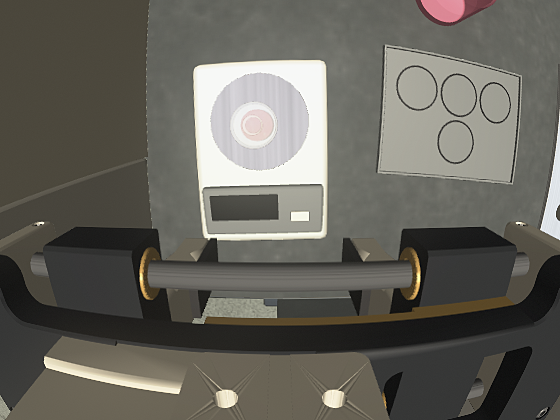

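The bottle stands on the pan: pan circle centre at about (260,121), lid at (254,125), knob at (257,125). I check how far off centre it is.

```bash
python3 - <<'E'
from plant import r
from h import *
w=load("w5");print("pan",onz(w,260,121,.055,True),"lid",onz(w,254,125.5,.105,True),"knob",onz(w,257,125,.119,True))
print(cv2.__version__)
a=r.capture("scene");b=r.capture("side")
cv2.imwrite("pics/pan2.png",cv2.resize(np.hstack([a["frame"][190:280,350:450],b["frame"][200:290,350:450]])[:,:,::-1],None,fx=4,fy=4,interpolation=cv2.INTER_CUBIC))
np.save("pics/scene2.npy",a,allow_pickle=True)
E
```

```text
pan [0.56235464 0.13161689 0.055     ] lid [0.5586675  0.13310216 0.105     ] knob [0.55910945 0.1298704  0.119     ]
4.12.0
```

View pics/pan2.png

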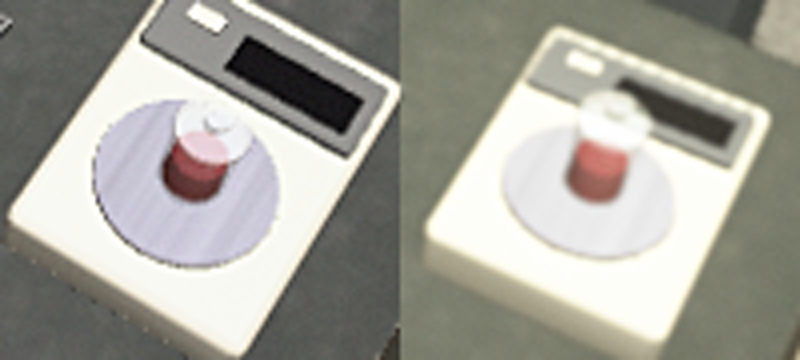

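The bottle is upright on the pan within about 3 mm of its middle. Now the three go back, each by the exact reverse of its outward shift, starting with the sample bottle.

The manual's scale: shifts go in shares of 0.5 m and turns go in shares of 120 degrees. Converting my numbers, 0.431 m / 0.5 = 0.862, 0.4 m / 0.5 = 0.8.

drive_effector:
  steps:
    - {"sx": 0.01, "sy": 0.08}
    - {"sx": 0.02, "sy": 0.16}
    - {"sx": 0.03, "sy": 0.24}
    - {"sx": 0.04, "sy": 0.32}
    - {"sx": 0.05, "sy": 0.4}
    - {"sx": 0.06, "sy": 0.48}
    - {"sx": 0.07, "sy": 0.56}
    - {"sx": 0.08, "sy": 0.64}
    - {"sx": 0.09, "sy": 0.72}
    - {"sx": 0.094, "sy": 0.8}
    - {"sx": 0.094, "sy": 0.862}
    - {"sx": 0.094, "sy": 0.862}
  aperture: 0.07

```text
time_s: 21.98
tcp_pos: [0.5395, -0.3218, 0.1898]
eef_rot: [180.0, 0.1, -0.0]
contact_force: [0.1, 1.0, 0.2]
gripper_width: 0.0703
gripper_force: 0.0
```

drive_effector:
  steps:
    - {}
    - {}
    - {}

```text
time_s: 22.23
tcp_pos: [0.5398, -0.3159, 0.1911]
eef_rot: [-180.0, 0.0, 0.3]
contact_force: [1.1, 0.0, -0.1]
gripper_width: 0.0696
gripper_force: 0.0
```

```bash
python3 - <<'E'
from plant import r
from h import *
s=r.get_state();print(delta(s,[.5405,-.3165,.081],0.2),s["tcp_pos"])
c=r.capture("wrist");np.save("pics/w6.npy",c,allow_pickle=True)
cv2.imwrite("pics/w6.png",c["frame"][:,:,::-1])
E
```

```text
(array([0.0008, 0.0007, 0.1101]), array([-0.01,  0.03,  0.06])) [ 0.53978439 -0.31587125  0.19108569]
```

View pics/w6.png

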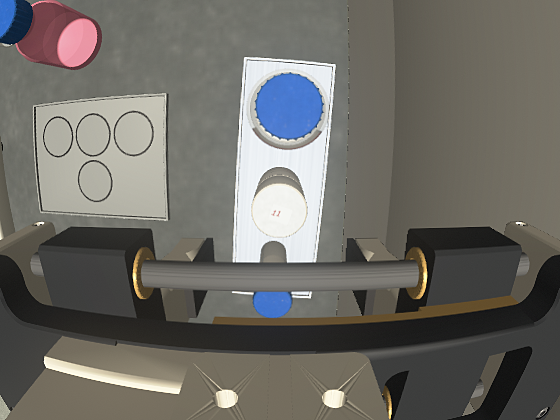

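All three stand upright on the side tray: reagent cap (289,106), sample top (279,208), tube cap (272,303). The sample bottle is centred between the fingers.

drive_effector:
  steps:
    - {"sz": 0.07}
    - {"sx": 0.002, "sy": 0.002, "sz": 0.14}
    - {"sx": 0.002, "sy": 0.002, "sz": 0.19}
    - {"sx": 0.002, "sy": 0.002, "sz": 0.214}
    - {"sx": 0.002, "sy": 0.002, "sz": 0.22}
    - {"sx": 0.002, "sy": 0.002, "sz": 0.22}

```text
time_s: 22.78
tcp_pos: [0.541, -0.317, 0.0815]
eef_rot: [180.0, 0.0, 0.3]
contact_force: [-0.7, -0.5, 1.1]
gripper_width: 0.0699
gripper_force: 0.0
```

drive_effector:
  steps:
    - {}
    - {}
    - {}
    - {}
    - {}
    - {}
  aperture: 0
  grip_n: 20

```text
time_s: 23.28
tcp_pos: [0.5411, -0.3177, 0.0823]
eef_rot: [180.0, -0.1, 0.2]
contact_force: [0.5, 0.7, 5.4]
gripper_width: 0.0443
gripper_force: 20.0
```

drive_effector:
  steps:
    - {"sz": -0.02}
    - {"sz": -0.05}
    - {"sy": -0.03, "sz": -0.07}
    - {"sx": 0.02, "sy": -0.09, "sz": -0.08}
    - {"sx": 0.04, "sy": -0.16, "sz": -0.08}
    - {"sx": 0.06, "sy": -0.23, "sz": -0.08}
    - {"sx": 0.08, "sy": -0.3, "sz": -0.08}
    - {"sx": 0.1, "sy": -0.37, "sz": -0.08}
    - {"sx": 0.12, "sy": -0.44, "sz": -0.08}
    - {"sx": 0.132, "sy": -0.5, "sz": -0.08}
    - {"sx": 0.132, "sy": -0.54, "sz": -0.08}
    - {"sx": 0.132, "sy": -0.556, "sz": -0.08}

```text
time_s: 24.28
tcp_pos: [0.6056, -0.0361, 0.1218]
eef_rot: [-180.0, -0.0, 0.4]
contact_force: [-0.5, -0.8, -0.2]
gripper_width: 0.0437
gripper_force: 19.9
```

drive_effector:
  steps:
    - {}
    - {"sz": 0.024}
    - {"sz": 0.05}
    - {"sz": 0.068}
    - {"sz": 0.076}
    - {"sz": 0.08}
    - {"sz": 0.08}
    - {"sz": 0.08}

```text
time_s: 24.95
tcp_pos: [0.606, -0.0398, 0.0821]
eef_rot: [180.0, -0.1, 0.2]
contact_force: [-0.3, -0.1, 2.3]
gripper_width: 0.044
gripper_force: 19.9
```

Scaled: -0.112 m / 0.5 = -0.224, -0.105 m / 0.5 = -0.21.

drive_effector:
  steps:
    - {}
    - {}
    - {}
    - {"sz": -0.02}
    - {"sz": -0.07}
    - {"sz": -0.14}
    - {"sz": -0.21}
    - {"sz": -0.224}
    - {"sz": -0.224}
  aperture: 0.07

```text
time_s: 25.7
tcp_pos: [0.6075, -0.0391, 0.198]
eef_rot: [-179.9, -0.4, 0.3]
contact_force: [0.1, 0.6, -0.1]
gripper_width: 0.0701
gripper_force: 0.0
```

drive_effector:
  steps:
    - {"sx": -0.036, "sy": 0.07}
    - {"sx": -0.072, "sy": 0.14}
    - {"sx": -0.108, "sy": 0.21}
    - {"sx": -0.144, "sy": 0.28}
    - {"sx": -0.18, "sy": 0.35}
    - {"sx": -0.216, "sy": 0.42}
    - {"sx": -0.252, "sy": 0.49}
    - {"sx": -0.288, "sy": 0.546}
    - {"sx": -0.288, "sy": 0.546}
    - {"sx": -0.288, "sy": 0.546}
    - {"sx": -0.288, "sy": 0.546}
  aperture: 0.066

```text
time_s: 26.62
tcp_pos: [0.4624, -0.3129, 0.1932]
eef_rot: [-180.0, 0.0, 0.2]
contact_force: [-0.3, -0.3, -0.6]
gripper_width: 0.0658
gripper_force: 0.0
```

```bash
python3 - <<'E'
from plant import r
from h import *
r.capture("wrist");s=r.get_state();print(delta(s,[.463,-.3125,.084],0.2),s["tcp_pos"])
E
```

```text
(array([2.000e-04, 1.000e-04, 1.093e-01]), array([-0.01,  0.01,  0.03])) [ 0.46279612 -0.31244482  0.19326997]
```

Scaled: 0.109 m / 0.5 = 0.218, 0.106 m / 0.5 = 0.212.

drive_effector:
  steps:
    - {"sz": 0.07}
    - {"sz": 0.14}
    - {"sz": 0.19}
    - {"sz": 0.212}
    - {"sz": 0.218}
    - {"sz": 0.218}

```text
time_s: 27.17
tcp_pos: [0.4632, -0.3123, 0.0843]
eef_rot: [180.0, 0.1, 0.3]
contact_force: [0.8, -0.4, 0.8]
gripper_width: 0.0659
gripper_force: 0.0
```

drive_effector:
  steps:
    - {}
    - {}
    - {}
    - {}
    - {}
    - {}
  aperture: 0
  grip_n: 15

```text
time_s: 27.67
tcp_pos: [0.4628, -0.313, 0.0849]
eef_rot: [180.0, -0.0, 0.2]
contact_force: [-0.0, 0.2, 2.1]
gripper_width: 0.0323
gripper_force: 15.1
```

drive_effector:
  steps:
    - {"sz": -0.02}
    - {"sz": -0.05}
    - {"sx": 0.01, "sy": -0.03, "sz": -0.07}
    - {"sx": 0.036, "sy": -0.09, "sz": -0.08}
    - {"sx": 0.064, "sy": -0.16, "sz": -0.08}
    - {"sx": 0.092, "sy": -0.23, "sz": -0.08}
    - {"sx": 0.12, "sy": -0.3, "sz": -0.08}
    - {"sx": 0.144, "sy": -0.36, "sz": -0.08}
    - {"sx": 0.164, "sy": -0.41, "sz": -0.08}
    - {"sx": 0.172, "sy": -0.434, "sz": -0.08}
    - {"sx": 0.172, "sy": -0.434, "sz": -0.08}
    - {"sx": 0.172, "sy": -0.434, "sz": -0.06}

```text
time_s: 28.67
tcp_pos: [0.5491, -0.0952, 0.1161]
eef_rot: [-180.0, -0.2, 0.3]
contact_force: [0.1, 0.7, -0.1]
gripper_width: 0.0323
gripper_force: 15.0
```

drive_effector:
  steps:
    - {"sz": 0.024}
    - {"sz": 0.044}
    - {"sz": 0.054}
    - {"sz": 0.06}
    - {"sz": 0.06}
    - {"sz": 0.06}

```text
time_s: 29.17
tcp_pos: [0.548, -0.0965, 0.0847]
eef_rot: [180.0, -0.0, 0.2]
contact_force: [-0.2, -1.2, 3.4]
gripper_width: 0.0323
gripper_force: 15.0
```

Scaled: -0.112 m / 0.5 = -0.224, -0.07 m / 0.5 = -0.14.

drive_effector:
  steps:
    - {}
    - {}
    - {}
    - {"sz": -0.02}
    - {"sz": -0.07}
    - {"sz": -0.14}
    - {"sz": -0.21}
    - {"sz": -0.224}
    - {"sz": -0.224}
  aperture: 0.066

```text
time_s: 29.92
tcp_pos: [0.5497, -0.0954, 0.2007]
eef_rot: [-180.0, -0.4, 0.3]
contact_force: [-0.6, -0.1, -0.6]
gripper_width: 0.066
gripper_force: 0.0
```

drive_effector:
  steps:
    - {"sx": 0.024, "sy": 0.08}
    - {"sx": 0.048, "sy": 0.16}
    - {"sx": 0.072, "sy": 0.24}
    - {"sx": 0.096, "sy": 0.32}
    - {"sx": 0.12, "sy": 0.4}
    - {"sx": 0.14, "sy": 0.454}
    - {"sx": 0.14, "sy": 0.454}
    - {"sx": 0.14, "sy": 0.454}
    - {"sx": 0.14, "sy": 0.454}

```text
time_s: 30.67
tcp_pos: [0.618, -0.3214, 0.1958]
eef_rot: [-180.0, 0.1, 0.2]
contact_force: [-0.4, 0.4, -0.5]
gripper_width: 0.0661
gripper_force: 0.0
```

```bash
python3 - <<'E'
from plant import r
from h import *
r.capture("wrist");s=r.get_state();print(delta(s,[.619,-.3225,.134],0.2),s["tcp_pos"])
E
```

```text
(array([0.0009, 0.0016, 0.0623]), array([-0.01,  0.03,  0.07])) [ 0.61811819 -0.32095054  0.19630142]
```

Scaled: 0.062 m / 0.5 = 0.124, 0.059 m / 0.5 = 0.118.

drive_effector:
  steps:
    - {"sx": 0.002, "sy": 0.003, "sz": 0.06}
    - {"sx": 0.002, "sy": 0.003, "sz": 0.1}
    - {"sx": 0.002, "sy": 0.003, "sz": 0.118}
    - {"sx": 0.002, "sy": 0.003, "sz": 0.124}
    - {"sx": 0.002, "sy": 0.003, "sz": 0.124}
    - {"sx": 0.002, "sy": 0.003, "sz": 0.124}

```text
time_s: 31.22
tcp_pos: [0.6204, -0.3235, 0.1359]
eef_rot: [179.9, -0.1, 0.3]
contact_force: [-0.1, -0.5, 0.3]
gripper_width: 0.0662
gripper_force: 0.0
```

drive_effector:
  steps:
    - {}
    - {}
    - {}
    - {}
    - {}
    - {}
  aperture: 0
  grip_n: 45

```text
time_s: 31.72
tcp_pos: [0.6201, -0.3238, 0.1349]
eef_rot: [180.0, -0.1, 0.2]
contact_force: [0.5, 1.1, 2.5]
gripper_width: 0.0412
gripper_force: 45.0
```

drive_effector:
  steps:
    - {"sz": -0.016}
    - {"sz": -0.04}
    - {"sz": -0.07}
    - {"sz": -0.09}
    - {"sz": -0.09}

```text
time_s: 32.13
tcp_pos: [0.6207, -0.3244, 0.1824]
eef_rot: [179.9, -0.2, 0.2]
contact_force: [0.7, -0.1, -5.8]
gripper_width: 0.0408
gripper_force: 44.9
```

drive_effector:
  steps:
    - {"sy": -0.03}
    - {"sx": -0.01, "sy": -0.09}
    - {"sx": -0.02, "sy": -0.16}
    - {"sx": -0.03, "sy": -0.23}
    - {"sx": -0.036, "sy": -0.29}
    - {"sx": -0.036, "sy": -0.33}
    - {"sx": -0.036, "sy": -0.348}
    - {"sx": -0.036, "sy": -0.348, "sz": 0.03}
    - {"sx": -0.036, "sy": -0.348, "sz": 0.06}
    - {"sx": -0.036, "sy": -0.348, "sz": 0.078}
    - {"sx": -0.036, "sy": -0.348, "sz": 0.086}
    - {"sx": -0.036, "sy": -0.348, "sz": 0.089}

```text
time_s: 33.13
tcp_pos: [0.6013, -0.1502, 0.1348]
eef_rot: [180.0, -0.0, 0.2]
contact_force: [-0.7, 1.0, 1.1]
gripper_width: 0.0412
gripper_force: 45.0
```

drive_effector:
  steps:
    - {}
    - {"sz": 0.001}
    - {"sz": 0.001}
    - {"sz": 0.001}

```text
time_s: 33.47
tcp_pos: [0.6013, -0.1501, 0.135]
eef_rot: [180.0, -0.1, 0.2]
contact_force: [-0.4, -0.6, -3.4]
gripper_width: 0.0413
gripper_force: 45.0
```

Scaled: 0.0005 m / 0.5 = 0.001.

drive_effector:
  steps:
    - {"sz": 0.001}
    - {"sz": 0.001}
    - {"sz": 0.001}

```text
time_s: 33.72
tcp_pos: [0.6017, -0.15, 0.1348]
eef_rot: [180.0, -0.1, 0.2]
contact_force: [0.8, 0.2, 1.4]
gripper_width: 0.0411
gripper_force: 45.0
```

drive_effector:
  steps:
    - {}
    - {}
    - {}
    - {"sz": -0.02}
    - {"sz": -0.07}
    - {"sz": -0.14}
    - {"sz": -0.21}
    - {"sz": -0.25}
    - {"sz": -0.25}
  aperture: 0.07

```text
time_s: 34.47
tcp_pos: [0.6033, -0.1504, 0.2657]
eef_rot: [179.9, -0.5, 0.3]
contact_force: [0.5, -0.3, 0.2]
gripper_width: 0.0698
gripper_force: 0.0
```

drive_effector:
  steps:
    - {"sx": -0.06, "sy": -0.04}
    - {"sx": -0.1, "sy": -0.11}
    - {"sx": -0.1, "sy": -0.11}
    - {"sx": -0.1, "sy": -0.11}
    - {"sx": -0.1, "sy": -0.11}

```text
time_s: 34.88
tcp_pos: [0.551, -0.0948, 0.2596]
eef_rot: [180.0, -0.1, 0.3]
contact_force: [-0.6, -0.7, -0.2]
gripper_width: 0.0699
gripper_force: 0.0
```

drive_effector:
  steps:
    - {"sx": -0.06, "sy": 0.04}
    - {"sx": -0.12, "sy": 0.08}
    - {"sx": -0.18, "sy": 0.12}
    - {"sx": -0.24, "sy": 0.16}
    - {"sx": -0.26, "sy": 0.22}
    - {"sx": -0.26, "sy": 0.3}
    - {"sx": -0.26, "sy": 0.3}
    - {"sx": -0.26, "sy": 0.3}

```text
time_s: 35.55
tcp_pos: [0.4209, -0.2481, 0.2586]
eef_rot: [180.0, 0.0, -0.1]
contact_force: [-0.5, 0.2, -0.4]
gripper_width: 0.0701
gripper_force: 0.0
```

```bash
python3 - <<'E'
from plant import r
from h import *
print(r.get_state()["tcp_pos"])
c=r.capture("scene");np.save("pics/scene3.npy",c,allow_pickle=True)
a=load("scene0")["frame"][130:250,230:330];b=c["frame"][130:250,230:330]
cv2.imwrite("pics/fin.png",cv2.resize(np.hstack([a,b])[:,:,::-1],None,fx=4,fy=4,interpolation=cv2.INTER_CUBIC))
cv2.imwrite("pics/fin2.png",c["frame"][:,:,::-1])
E
```

```text
[ 0.42088861 -0.2481177   0.25863438]
```

View pics/fin.png

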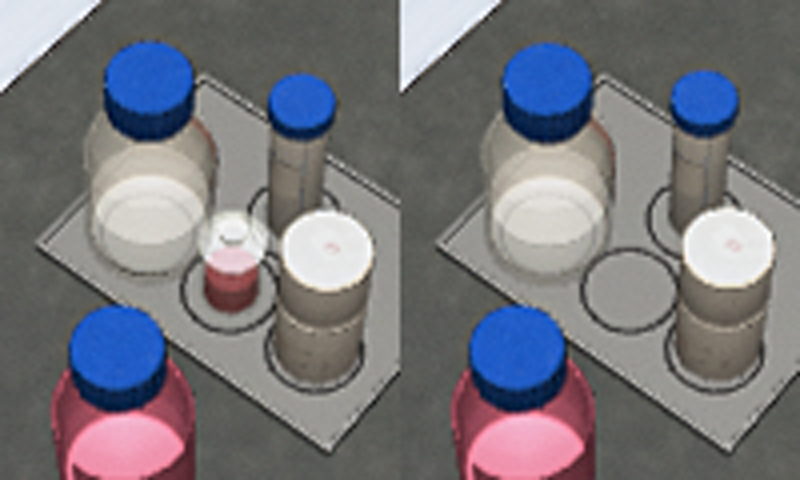

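View pics/fin2.png

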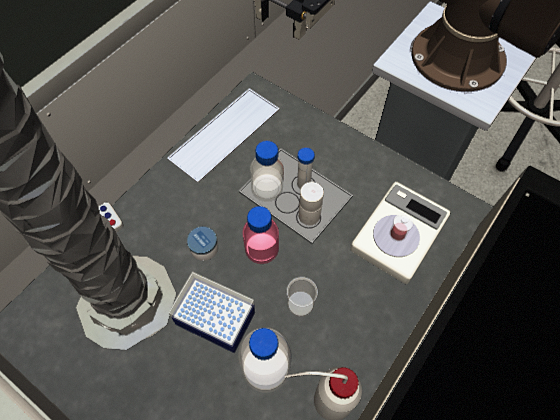

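The three are back on their spots to within about 1 px (crop caps (149,75)→(548,77), (302,103)→(704,101), (327,250)→(728,250), allowing for the 400 px offset between the halves). The weighing bottle is upright on the pan at (401,228), and the beaker (302,295) and tin (202,240) have not moved.

```bash
python3 -c "
from plant import r
print(r.close_job())"
```

```text
the job is handed in; nothing more can be done
None
```

The job is handed in at about 36 s: the weighing bottle stands upright on the balance pan, about 3 mm from the middle, the three others are back on their original spots to within about 2 mm, and the beaker and grease tin were not touched.

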